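# Seat the thumbscrew of the blue plate's sealing clamp

### The arm

A 6-joint arm with a two-finger parallel gripper is mounted at the origin on the work surface. World frame = base frame: x ahead of the robot, y to its left, z up, the work surface at z = 0. Lengths are in m, angles in rad, forces in N, time in s.
With the tool pointing down it reaches from about 0.25 to 0.725 m from the base axis. Payload 4 kg.
Tool frame: the origin (TCP) lies between the finger pads; the fingertips stand 14 mm ahead of it and the grasp point (between the pads) lies 5 mm behind it; z points along the fingers, y is the direction in which the jaws open and shut (so a half turn about z gives the same grasp; the last joint's range is limited). The gripper opens to 85 mm and grips with 20 to 120 N. Pads are 22 mm wide; open, the fingers measure 114 mm over their backs; the gripper's body (76 mm by 85 mm) begins 54 mm behind the grasp point. The pads swing forward as they close: fully open they stand 13 mm farther back than shut.
Start: joints at [-1.163, 0.241, 0.005, 1.335, 0, 1.571], TCP at [0.198, -0.459, 0.245] pointing down, gripper open.
Joint ranges: [-2.72, 2.72], [-1.05, 1.87], [-1.09, 1.28], [-1.99, 2.15], [-1.42, 1.44], [-3.14, 3.14]. Speed limits (rad/s): [2.79, 2.79, 3.14, 3.14, 3.14, 3.14].

### API

Orientations are given as a rotation vector (axis times angle).
In Python, from plant import robot gives the robot as it stands.
- The arm moves only by the shell command python3 -m pendant 'ROWS' [FORCE]. ROWS is JSON, a list of rows, each an object with "delta_pos": the shift along the tool's x, y, z in m, a list of three; "rotation": the turn, a rotation vector about the tool's x, y, z in rad, a list of three; "grip": the finger opening in m, from 0 to 0.0854. A call has 1 to 10 rows; each row shifts and turns the commanded pose from where the row before left it, along the tool's axes as they then stand; what a row does not reach is not made up. A row lasts 1/10 s, in which the tool goes at most 50 mm and 8.59 degrees, less where a joint would pass 70% of its speed; a pose out of reach is approached as far as the arm can. A call is refused whole if a number of a shift passes 0.05 or a number of a turn 0.15, either way. A call with a gripper value outside its range is refused whole. The fingers move at their own pace and stop on an object; FORCE is the grip in N (left out, the last holds). Time passes only in rows, so rows that do not move let the fingers close. It gives the time, the measured TCP pose, the force and the opening at its end, in the units of the state.
- robot.get_state(): the state, without advancing time (a new reading comes with each control period).
- robot.read_camera(name): name is "scene" or "top"; returns a dict with "img" (384x512x3 uint8, red, green, blue), "fx", "fy", "cx", "cy" (pixels), "k1" (the pictures are not rectified: a ray, as slopes to the right and down, at radius r is drawn at 1 + k1 r^2 times it, then the intrinsics apply), "origin" and "attitude" of the camera in the world. Camera axes: x right, y down, z forward; pixel columns grow to the right and rows downward; lengths in m; the calibration is good to about 2 mm. A picture is of the moment at which its call begins. There is no depth.
- robot.finish_job(): hands the job in, once; it reports no verdict.
Trained networks look in a picture, given as the dict that the camera call returned (one of the last four; its "shot" number tells which), for a name from the list of things; names that differ only in an ending like _2 or _b are one class to them, and where a whole thing is asked for, a point or a joint stands for the part that bears it (a point fixed in the world has none). Each returns a list of dicts, best first, with "score" (0 to 1); they miss things now and then, are a little off and sometimes report something else, mostly with a low value. They report only what shows in the picture. A call takes as long as a camera call.
- robot.recognise(picture, thing): "xyz" ([x, y, z] in m, in world coordinates, good to about 4 mm: the middle of the surface that is visible of it).
- robot.masks_of(picture, thing): "region" (384x512 bool, what is visible of it).
- robot.landmark_of(picture, thing): "xyz" ([x, y, z] in m, in world coordinates, good to about 4 mm: a listed point, or the origin of a listed thing).
The state is a dict: "time_s": time; "joint_positions": joint angles; "joint_vel": joint speeds; "effort": joint torques, N m; "tcp_pos": TCP position; "tcp_rot": TCP orientation; "force": force on the tool from outside, world axes, zero at the start; "wrist_torque": the same for the moment, N m; "gripper_width": finger opening in m.
Only numpy, scipy, OpenCV 4.12 (cv2) and the standard library are available. Lean on these libraries where they do the work, as an engineer would, in place of code of your own. Each camera call takes 0.05 s, during which the arm holds its last target.

### The job

Two sealing clamps stand on the bench, one over a blue well plate and one over an orange one. Turn the knurled brass thumbscrew over the blue plate clockwise until it seats, stop as soon as you feel the resistance rise so as not to overtighten it, then let go. Do not turn the screw over the orange plate.

Things in the scene. Friction and masses are not known exactly. Their poses are not given: they have to be found in the camera images.
- blue_head_grip (a point): Point on the axis of the screw to turn, 80 mm above the bench. Its head: upright round brass cylinder, knurled rim, 34 mm across, 66 to 90 mm above the bench; grip from above at any angle. It stands on a grey bridge bar (130 x 26 mm, top at 52 mm, nothing else above 55) over a blue well plate, clamp base 134 x 150 mm, fixed. z is up; the black line on the head's top points to the point's -x.
- blue_screw (a joint): Angle (rad) of the screw's stem over the blue plate, growing clockwise seen from above. It starts at 0.2 to 0.9, turns easily (0.04 N m, no rise or fall) and stops dead, seated, at 1.40. One grasp is enough. Once it is seated and let go, the black line on the head lies along the bridge and points to its robot side.
- blue_head (a joint): Wind-up (rad) of the same screw's head on its stem, through a stiff spring of 1.2 N m/rad: the torque on the screw. About 0 at rest, 0.03 while the screw turns easily; once the stem is seated, turning on only winds the head up clockwise (growing). Let go, it springs back to 0. Above 0.35 (0.42 N m) the screw is overtightened.
- orange_head_mark (a point): Outer end of the black line on top of the other, identical screw, over an orange plate in an identical clamp: 14 mm from that screw's axis, 90.5 mm above the bench. Not to be turned.

How it is judged:
By the outcome, as a careful person would: the job done as asked, in the order asked, and still so for the second after the job is handed in, with the robot touching nothing.
It also fails if it takes over 43 s, if anything falls off the work surface, if the arm or the gripper's body presses on something with over 40 N, if the wrist force passes 120 N, or if a joint passes its speed limit or range.

## Working session

There is one attempt and no reset: what is moved stays moved. The work goes in short steps, Python scripts to look and compute and a shell command to move; the robot and the scene stay as the last step left them, time stands still between calls to the robot, and variables do not carry over. Pictures are saved under pics/ and viewed, and the job is handed in when it is done.

```bash
mkdir -p pics; ls; python3 - <<'E'
from plant import robot
import cv2,numpy as np
s=robot.get_state()
for k in s: print(k,np.round(s[k],3))
for n in ("scene","top"):
    p=robot.read_camera(n); cv2.imwrite(f"pics/{n}0.png",p["img"][:,:,::-1])
    print(n,p["origin"],p["attitude"],p["fx"],p["k1"])
    for t in ("blue_head_grip","orange_head_mark"):
        for d in robot.landmark_of(p,t)[:2]: print(t,d)
    for t in ("blue_head",):
        for d in robot.recognise(p,t)[:3]: print('rec',t,d)
E
```

```text
pics
time_s 0.0
joint_positions [-1.163  0.241  0.004  1.335  0.     1.571]
joint_vel [-0.001 -0.001  0.001 -0.001  0.002  0.001]
effort [ 1.0000e-03 -3.7232e+01  2.5241e+01  1.7000e-02  0.0000e+00 -0.0000e+00]
tcp_pos [ 0.198 -0.458  0.244]
tcp_rot [-3.075e+00 -6.360e-01  1.000e-03]
force [-0.065 -0.828 -0.025]
wrist_torque [-0.038 -0.007  0.045]
gripper_width 0.085
scene [0.91056731 0.22803817 0.65507365] [-1.2421245 -2.4158352  0.8300148] 353.78077626448237 -0.012092201074878134
blue_head_grip {'xyz': [0.6008, -0.1819, 0.0788], 'score': 0.61}
orange_head_mark {'xyz': [0.6123, 0.1344, 0.0893], 'score': 0.56}
rec blue_head {'xyz': [0.6042, -0.1752, 0.0892], 'score': 0.48}
top [ 0.43965651 -0.02571991  0.8089016 ] [-2.1005374   2.15255585 -0.17521068] 397.6601461678093 0.011212985610002849
blue_head_grip {'xyz': [0.6009, -0.1777, 0.0795], 'score': 0.79}
orange_head_mark {'xyz': [0.6099, 0.1359, 0.0892], 'score': 0.64}
rec blue_head {'xyz': [0.6007, -0.1847, 0.0896], 'score': 0.81}
```

View pics/scene0.png

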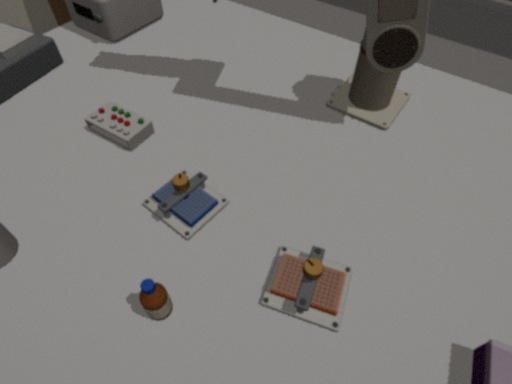

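View pics/top0.png

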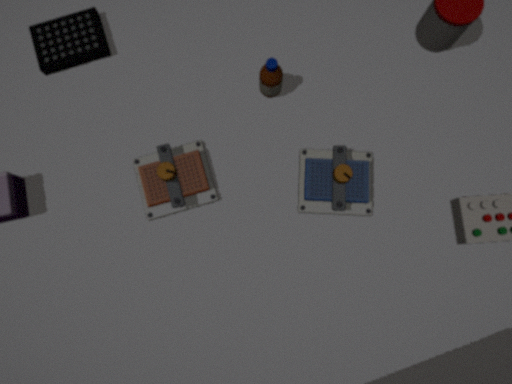

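The scene view shows the blue clamp at (185,200) and the orange one at (310,285). In the top view the blue screw head is near (342,173) and the orange near (167,171). Next I'll measure the blue head's axis, black line and bridge direction.

```bash
cat > h.py <<'E'
import numpy as np,cv2
from scipy.spatial.transform import Rotation as R
from plant import robot
def px2w(p,uv,z):
    K=np.array([[p["fx"],0,p["cx"]],[0,p["fy"],p["cy"]],[0,0,1.]])
    u=cv2.undistortPoints(np.array(uv,float).reshape(-1,1,2),K,np.array([p["k1"],0,0,0.])).reshape(-1,2)
    d=R.from_rotvec(p["attitude"]).apply(np.c_[u,np.ones(len(u))]); o=np.array(p["origin"])
    return o+d*((z-o[2])/d[:,2])[:,None]
E
python3 - <<'E'
from h import *
for n,(u,v) in (("top",(342,175)),("scene",(182,185))):
    p=robot.read_camera(n); im=p["img"][:,:,::-1]
    c=im[v-32:v+32,u-40:u+40]; c=np.clip(c.astype(float)*1.8,0,255).astype(np.uint8)
    cv2.imwrite(f"pics/{n}_z.png",cv2.resize(c,None,fx=9,fy=9,interpolation=cv2.INTER_CUBIC))
    m=robot.masks_of(p,"blue_head")
    for d in m[:2]:
        ys,xs=np.nonzero(d["region"]); print(n,d["score"],xs.min(),xs.max(),ys.min(),ys.max(),len(xs),xs.mean(),ys.mean(),px2w(p,[[xs.mean(),ys.mean()]],.085))
    hsv=cv2.cvtColor(p["img"],cv2.COLOR_RGB2HSV)
    sub=hsv[v-16:v+16,u-16:u+16]
    b=(sub[...,0]>8)&(sub[...,0]<28)&(sub[...,1]>110)&(sub[...,2]>60)
    ys,xs=np.nonzero(b);hull=cv2.convexHull(np.c_[xs+u-16,ys+v-16].astype(np.float32)); print(cv2.minEnclosingCircle(hull),len(xs))
E
```

```text
top 0.82 332 352 164 183 326 341.96625766871165 173.51226993865032 [[ 0.60072395 -0.18053761  0.085     ]]
((342.7272644042969, 172.72727966308594), 8.8966646194458) 222
scene 0.71 172 189 174 191 260 180.56153846153848 182.23846153846154 [[ 0.60663167 -0.17543523  0.085     ]]
((181.07142639160156, 181.64285278320312), 8.855510711669922) 163
```

View pics/top_z.png

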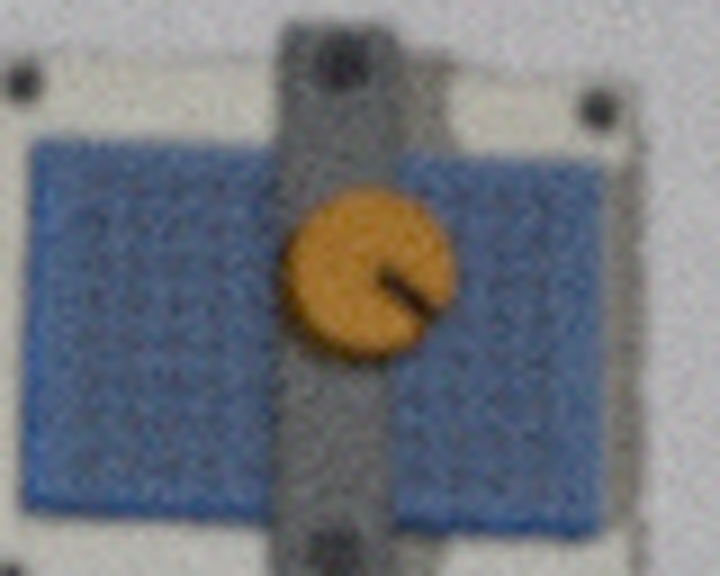

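View pics/scene_z.png

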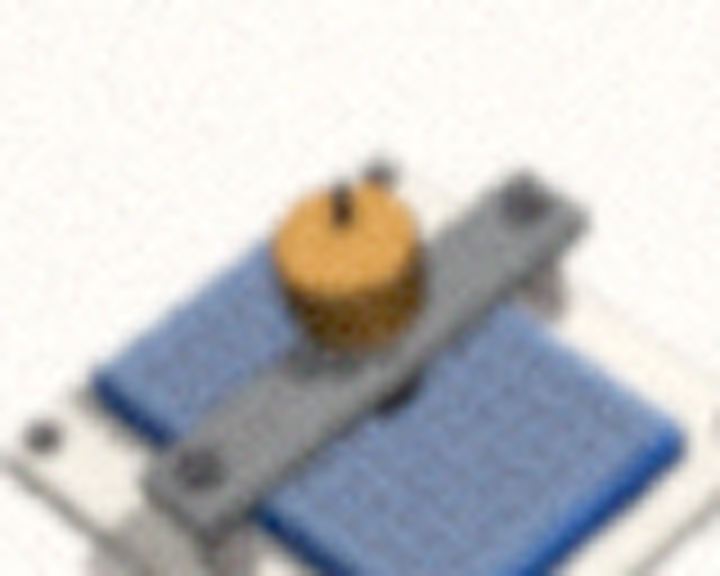

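The crops show a clean view: head top centre at about pixel (342.8,172.5), black line pointing right and down, bridge running down the image towards the robot. I'll refine these numbers.

```bash
python3 - <<'E'
from h import *
# top
p=robot.read_camera("top")
def z2p(x,y,u0,v0): return [u0+x/9-.5+.0, v0+y/9-.5]
c=px2w(p,[[342.7,172.6]],.09)[0]
br=px2w(p,[z2p(343,63,302,143),z2p(333,550,302,143)],.054)
acc=[]
for i in range(6):
    q=robot.read_camera("top")["img"].astype(float); acc.append(q)
im=np.mean(acc,0)
g=im[...,0]
yy,xx=np.mgrid[:384,:512]; r=np.hypot(xx-342.7,yy-172.6)
ring=(r<7.3)
w=np.clip(np.median(g[r<6])-g-15,0,None)*ring
print(np.round(g[163:183,333:353]).astype(int))
cent=[(w*xx).sum()/w.sum(),(w*yy).sum()/w.sum()]
m=px2w(p,[cent],.09)[0]
print("head",c,"mark centroid",cent,m,np.hypot(*(m-c)[:2]))
a=np.arctan2(*(m-c)[1::-1]); b=np.arctan2(*(br[1]-br[0])[1::-1])
print("mark ang",a,"bridge ang",b,"len",np.linalg.norm(br[1]-br[0]),"cw needed",(a-b)%(2*np.pi), br)
p=robot.read_camera("scene")
print("scene head top",px2w(p,[[142+347/9-.5,153+240/9-.5]],.09))
for t in ("top","scene"):
  for i in range(2):
    p=robot.read_camera(t); print(t,[ (d["xyz"],d["score"]) for d in robot.landmark_of(p,"blue_head_grip")[:1]])
E
```

```text
[[43 52 50 54 52 52 55 56 61 59 60 56 51 42 40 40 40 42 42 41]
 [42 48 53 51 50 55 65 70 73 74 74 71 65 60 54 46 41 40 38 41]
 [40 50 50 55 58 68 74 83 85 85 84 83 80 75 70 61 48 43 38 40]
 [42 47 50 60 70 78 85 84 88 88 89 86 85 85 82 75 63 51 41 40]
 [42 47 58 68 81 84 87 86 88 88 89 88 87 86 84 83 75 63 50 40]
 [41 48 63 78 85 86 87 87 88 86 88 87 89 86 85 86 83 75 58 45]
 [37 51 71 81 86 86 87 86 87 88 86 87 88 89 86 87 86 80 63 47]
 [38 58 80 86 88 86 86 86 86 89 88 87 87 88 86 87 86 84 73 54]
 [40 60 80 87 88 86 86 86 86 86 86 82 82 86 88 89 88 87 79 62]
 [41 62 81 87 90 88 87 87 86 85 79 67 67 77 84 88 89 87 80 61]
 [38 62 81 88 89 87 89 88 86 81 69 50 43 60 75 83 88 87 81 62]
 [36 60 79 88 87 88 90 87 88 84 69 44 31 38 56 72 82 87 80 60]
 [36 52 76 85 87 89 87 88 88 86 78 67 46 30 33 50 69 77 74 59]
 [31 46 67 81 87 90 89 88 88 87 86 81 68 50 30 32 48 61 64 52]
 [28 37 56 74 86 89 88 89 88 89 89 88 82 70 51 36 30 44 47 43]
 [31 32 41 63 77 85 88 91 89 88 88 87 88 85 71 50 38 37 41 40]
 [34 32 35 46 64 74 83 86 88 89 89 90 88 88 79 63 43 39 40 38]
 [38 36 32 35 46 60 70 75 81 85 85 82 82 80 68 56 42 42 39 42]
 [42 45 38 37 36 42 52 56 64 65 68 65 63 58 52 40 38 38 41 38]
 [47 48 45 40 37 38 36 41 42 43 42 42 38 38 38 37 38 39 40 39]]
head [ 0.6012998 -0.1809224  0.09     ] mark centroid [np.float64(346.30576118442224), np.float64(174.9539748953975)] [ 0.59668074 -0.18728005  0.09      ] 0.007858464466044882
mark ang -2.1991106388812156 bridge ang 3.0626250714560737 len 0.10734746076029533 cw needed 1.021449596842297 [[ 0.6558802  -0.18546431  0.054     ]
 [ 0.54886727 -0.17699615  0.054     ]]
scene head top [[ 0.60365595 -0.17854964  0.09      ]]
top [([0.6029, -0.1803, 0.0806], 0.87)]
top [([0.6029, -0.1769, 0.0826], 0.8)]
scene [([0.6001, -0.1826, 0.0771], 0.52)]
scene [([0.5997, -0.1817, 0.0771], 0.65)]
```

```bash
cat >> h.py <<'E'
def todo(t):
    s=robot.get_state(); r=R.from_rotvec(s["tcp_rot"]); M=r.as_matrix()
    print("t",round(s["time_s"],2),"tcp",np.round(s["tcp_pos"],4),"toolframe delta mm",np.round(r.inv().apply(np.array(t)-s["tcp_pos"])*1000,1),"\n z",np.round(M[:,2],4),"y",np.round(M[:,1],3),"j",np.round(s["joint_positions"],3),"F",np.round(s["force"],1),"T",np.round(s["wrist_torque"],3),"w",round(s["gripper_width"],4))
    return s
E
python3 -c "
from h import *
todo([.602,-.1805,.17])"
```

```text
t 1.4 tcp [ 0.1983 -0.459   0.2453] toolframe delta mm [481.  -95.5  75.3] 
 z [-0.e+00  1.e-04 -1.e+00] y [ 0.397 -0.918 -0.   ] j [-1.163  0.241  0.005  1.335 -0.     1.571] F [-1.1 -0.5  0.2] T [-0.024  0.004 -0.011] w 0.0855
```

```bash
python3 -m pendant '[{"delta_pos":[0.024,-0.005,0],"rotation":[0,0,0],"grip":0.0854},{"delta_pos":[0.045,-0.009,0],"rotation":[0,0,-0.1],"grip":0.0854},{"delta_pos":[0.045,-0.005,0],"rotation":[0,0,0],"grip":0.0854},{"delta_pos":[0.045,-0.005,0],"rotation":[0,0,0],"grip":0.0854},{"delta_pos":[0.045,-0.005,0],"rotation":[0,0,0],"grip":0.0854},{"delta_pos":[0.045,-0.005,0],"rotation":[0,0,0],"grip":0.0854},{"delta_pos":[0.045,-0.005,0],"rotation":[0,0,0],"grip":0.0854},{"delta_pos":[0.045,-0.005,0],"rotation":[0,0,0],"grip":0.0854},{"delta_pos":[0.045,-0.005,0],"rotation":[0,0,0],"grip":0.0854},{"delta_pos":[0.03,-0.005,0],"rotation":[0,0,0],"grip":0.0854}]'; python3 -c "
from h import *
todo([.602,-.1805,.17])"
```

```text
time_s: 2.4
tcp_pos: [0.5404, -0.214, 0.245]
tcp_rot: [-3.04, -0.792, -0.001]
force: [0.3, -0.7, -0.4]
gripper_width: 0.0851
t 2.4 tcp [ 0.5404 -0.214   0.245 ] toolframe delta mm [70.1  0.8 75.1] 
 z [ 6.e-04  2.e-04 -1.e+00] y [ 0.488 -0.873  0.   ] j [-0.377  0.404  0.234  1.4    0.     2.254] F [ 0.3 -0.7 -0.4] T [-0.015  0.06   0.021] w 0.0851
```

```bash
python3 -m pendant '[{"delta_pos":[0,0,0],"rotation":[0,0,-0.13],"grip":0.0854},{"delta_pos":[0,0,0],"rotation":[0,0,-0.13],"grip":0.0854},{"delta_pos":[0,0,0],"rotation":[0,0,-0.13],"grip":0.0854},{"delta_pos":[0,0,0],"rotation":[0,0,-0.13],"grip":0.0854},{"delta_pos":[0,0,0],"rotation":[0,0,-0.13],"grip":0.0854},{"delta_pos":[0,0,0],"rotation":[0,0,-0.13],"grip":0.0854},{"delta_pos":[0,0,0],"rotation":[0,0,-0.13],"grip":0.0854},{"delta_pos":[0,0,0],"rotation":[0,0,-0.13],"grip":0.0854},{"delta_pos":[0,0,0],"rotation":[0,0,0],"grip":0.0854}]'; python3 -c "
from h import *
todo([.602,-.1805,.14])"
```

```text
time_s: 3.3
tcp_pos: [0.5381, -0.2161, 0.2452]
tcp_rot: [-2.247, -2.195, 0.0]
force: [0.3, -0.5, 0.2]
gripper_width: 0.0855
t 3.3 tcp [ 0.5381 -0.2161  0.2452] toolframe delta mm [ 37.   63.1 105.2] 
 z [-2.e-04  1.e-04 -1.e+00] y [ 1.    -0.023 -0.   ] j [-0.382  0.402  0.231  1.4    0.     1.212] F [ 0.3 -0.5  0.2] T [-0.025 -0.044  0.001] w 0.0855
```

```bash
python3 -m pendant '[{"delta_pos":[0.01,0.016,0.02],"rotation":[0,0,0],"grip":0.0854},{"delta_pos":[0.0135,0.0235,0.03],"rotation":[0,0,0],"grip":0.0854},{"delta_pos":[0.0135,0.0235,0.03],"rotation":[0,0,0],"grip":0.0854},{"delta_pos":[0,0,0.025],"rotation":[0,0,0],"grip":0.0854},{"delta_pos":[0,0,0],"rotation":[0,0,0],"grip":0.0854},{"delta_pos":[0,0,0],"rotation":[0,0,0],"grip":0.0854}]'; python3 - <<'E'
from h import *
todo([.602,-.1805,.077])
p=robot.read_camera("scene"); c=p["img"][120:220,110:240,::-1]
cv2.imwrite("pics/s1.png",cv2.resize(np.clip(c*1.5,0,255).astype(np.uint8),None,fx=5,fy=5,interpolation=2))
p=robot.read_camera("top"); c=p["img"][110:230,270:430,::-1]
cv2.imwrite("pics/t1.png",cv2.resize(np.clip(c*1.5,0,255).astype(np.uint8),None,fx=4,fy=4,interpolation=2))
E
```

```text
time_s: 3.9
tcp_pos: [0.6015, -0.1805, 0.1402]
tcp_rot: [-2.248, -2.193, 0.001]
force: [0.6, -0.9, 0.8]
gripper_width: 0.0853
t 3.9 tcp [ 0.6015 -0.1805  0.1402] toolframe delta mm [ 0.   0.6 63.2] 
 z [-1.4e-03  3.0e-04 -1.0e+00] y [ 1.    -0.025 -0.001] j [-0.291  0.553  0.196  1.215 -0.     1.304] F [ 0.6 -0.9  0.8] T [ 0.009  0.014 -0.039] w 0.0853
```

View pics/s1.png

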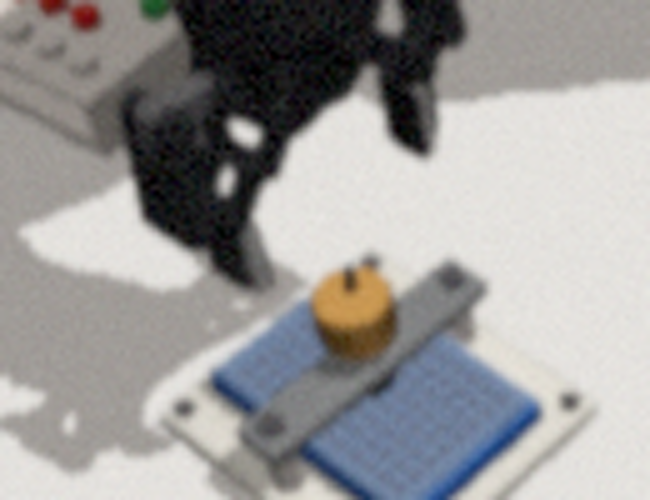

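View pics/t1.png

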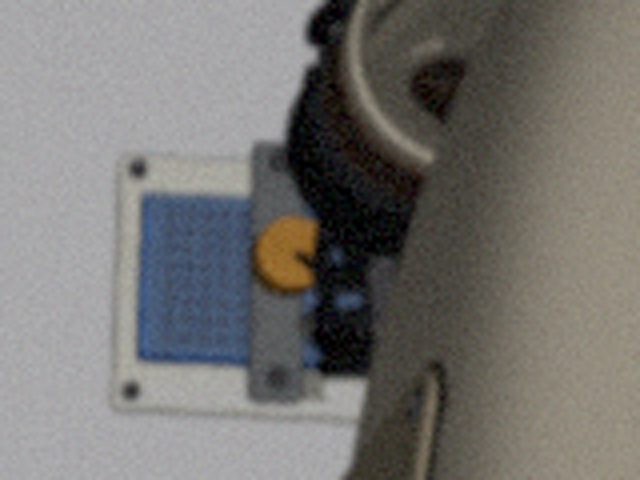

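The gripper straddles the blue head, at (352,310) in the scene crop, along the bridge. The parallax in the top view is as expected. I'll go down next, then close most of the way.

```bash
python3 -m pendant '[{"delta_pos":[0,0.0005,0.02],"rotation":[0,0,0],"grip":0.0854},{"delta_pos":[0,0,0.025],"rotation":[0,0,0],"grip":0.0854},{"delta_pos":[0,0,0.018],"rotation":[0,0,0],"grip":0.0854},{"delta_pos":[0,0,0],"rotation":[0,0,0],"grip":0.045},{"delta_pos":[0,0,0],"rotation":[0,0,0],"grip":0.045},{"delta_pos":[0,0,0],"rotation":[0,0,0],"grip":0.045},{"delta_pos":[0,0,0],"rotation":[0,0,0],"grip":0.045}]' 25; python3 - <<'E'
from h import *
todo([.602,-.1805,.077])
p=robot.read_camera("scene"); c=p["img"][140:220,130:230,::-1]
cv2.imwrite("pics/s2.png",cv2.resize(np.clip(c*1.5,0,255).astype(np.uint8),None,fx=7,fy=7,interpolation=2))
E
```

```text
time_s: 4.7
tcp_pos: [0.6036, -0.181, 0.0793]
tcp_rot: [2.245, 2.193, 0.003]
force: [-0.2, 0.6, 0.0]
gripper_width: 0.0452
t 4.7 tcp [ 0.6036 -0.181   0.0793] toolframe delta mm [ 0.5 -1.6  2.3] 
 z [ 0.0033 -0.001  -1.    ] y [ 1.    -0.023  0.003] j [-0.291  0.603  0.113  1.078 -0.     1.303] F [-0.2  0.6  0. ] T [ 0.055  0.028 -0.034] w 0.0452
```

View pics/s2.png

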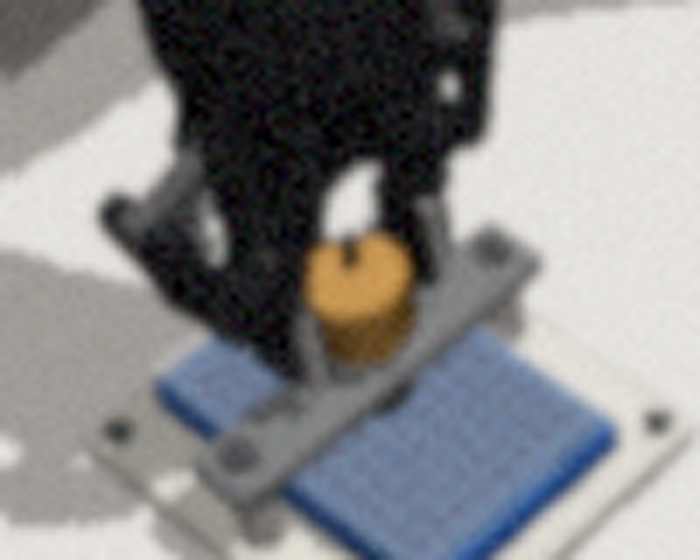

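The pads are on both sides of the head (about (315,350) and (432,240) in the crop). I'll close with 25 N.

```bash
python3 -m pendant '[{"delta_pos":[0,-0.001,0.001],"rotation":[0,0,0],"grip":0.036},{"delta_pos":[0,0,0],"rotation":[0,0,0],"grip":0.034},{"delta_pos":[0,0,0],"rotation":[0,0,0],"grip":0.028},{"delta_pos":[0,0,0],"rotation":[0,0,0],"grip":0.028},{"delta_pos":[0,0,0],"rotation":[0,0,0],"grip":0.028}]' 25; python3 -c "
from h import *
todo([.602,-.1805,.077])"
```

```text
time_s: 5.25
tcp_pos: [0.6028, -0.1807, 0.0774]
tcp_rot: [2.245, 2.194, 0.003]
force: [3.6, 0.2, 5.0]
gripper_width: 0.0333
t 5.25 tcp [ 0.6028 -0.1807  0.0774] toolframe delta mm [ 0.2 -0.8  0.4] 
 z [ 3.2e-03 -6.0e-04 -1.0e+00] y [ 1.    -0.023  0.003] j [-0.291  0.603  0.108  1.073  0.     1.302] F [3.6 0.2 5. ] T [-0.043 -0.836  0.012] w 0.0333
```

Gripped (33.3 mm, side force 3.6 N). I expect about 1.02 rad to the seat, so I'll turn 0.7 rad first and check the torque.

```bash
python3 -m pendant '[{"delta_pos":[0,0,0],"rotation":[0,0,0.06],"grip":0.028},{"delta_pos":[0,0,0],"rotation":[0,0,0.08],"grip":0.028},{"delta_pos":[0,0,0],"rotation":[0,0,0.08],"grip":0.028},{"delta_pos":[0,0,0],"rotation":[0,0,0.08],"grip":0.028}]' ; python3 -c "
from h import *
todo([.6028,-.1807,.077])"; python3 -m pendant '[{"delta_pos":[0,0,0],"rotation":[0,0,0.08],"grip":0.028},{"delta_pos":[0,0,0],"rotation":[0,0,0.08],"grip":0.028},{"delta_pos":[0,0,0],"rotation":[0,0,0.08],"grip":0.028},{"delta_pos":[0,0,0],"rotation":[0,0,0.08],"grip":0.028},{"delta_pos":[0,0,0],"rotation":[0,0,0.04],"grip":0.028}]' ; python3 -c "
from h import *
todo([.6028,-.1807,.077])"
```

```text
time_s: 5.65
tcp_pos: [0.603, -0.1808, 0.0774]
tcp_rot: [2.55, 1.83, 0.004]
force: [4.0, 0.1, 5.0]
gripper_width: 0.0333
t 5.65 tcp [ 0.603  -0.1808  0.0774] toolframe delta mm [-0.  -0.3  0.4] 
 z [ 3.7e-03 -8.0e-04 -1.0e+00] y [ 0.947 -0.32   0.004] j [-0.291  0.603  0.109  1.073  0.     1.605] F [4.  0.1 5. ] T [ 0.019 -0.835  0.018] w 0.0333
time_s: 6.15
tcp_pos: [0.6032, -0.1809, 0.0774]
tcp_rot: [2.836, 1.345, 0.005]
force: [5.1, -0.0, 4.1]
gripper_width: 0.0333
t 6.15 tcp [ 0.6032 -0.1809  0.0774] toolframe delta mm [-0.1 -0.5  0.4] 
 z [ 0.0041 -0.001  -1.    ] y [ 0.774 -0.633  0.004] j [-0.291  0.603  0.109  1.072  0.     1.964] F [ 5.1 -0.   4.1] T [-0.154 -0.973  0.069] w 0.0333
```

```bash
cat >> h.py <<'E'
def tq(n=8):
    a=[]
    for i in range(n):
        p=robot.read_camera("scene"); s=robot.get_state(); a.append(np.r_[s["wrist_torque"],s["force"],s["joint_positions"][5],s["effort"][5]])
    a=np.array(a); print("t",round(s["time_s"],2),"Tz",round(a[:,2].mean(),4),"+-",round(a[:,2].std()/n**.5,4),"T",np.round(a[:,:2].mean(0),3),"F",np.round(a[:,3:6].mean(0),1),"j6",round(a[:,6].mean(),4),"eff6",round(a[:,7].mean(),4)); return p
E
python3 -m pendant '[{"delta_pos":[0,0,0],"rotation":[0,0,0.06],"grip":0.028},{"delta_pos":[0,0,0],"rotation":[0,0,0.06],"grip":0.028}]'; python3 - <<'E'
from h import *
p=tq(); c=p["img"][140:220,130:230,::-1]
cv2.imwrite("pics/s3.png",cv2.resize(np.clip(c*1.5,0,255).astype(np.uint8),None,fx=7,fy=7,interpolation=2))
E
```

```text
time_s: 6.35
tcp_pos: [0.6033, -0.181, 0.0774]
tcp_rot: [2.912, 1.172, 0.005]
force: [5.4, -0.0, 4.0]
gripper_width: 0.0333
t 6.75 Tz 0.0276 +- 0.009 T [-0.138 -1.064] F [ 5.  -0.4  4.5] j6 2.0823 eff6 0.0983
```

View pics/s3.png

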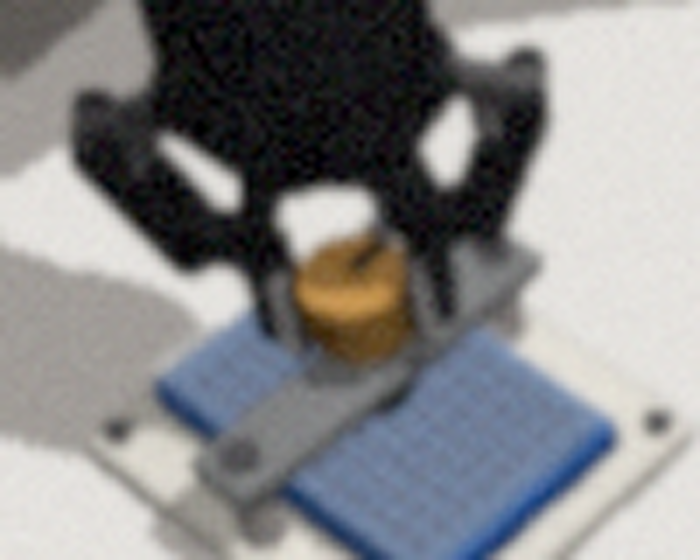

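The black line, now at (350,260)→(390,238), has turned with the head and points nearly along the bridge towards the robot. From here I'll take small steps and average the torque after each.

```bash
python3 -m pendant '[{"delta_pos":[0,0,0],"rotation":[0,0,0.05],"grip":0.028},{"delta_pos":[0,0,0],"rotation":[0,0,0.04],"grip":0.028}]'>/dev/null; python3 -c "
from h import *
tq(6)"; python3 -m pendant '[{"delta_pos":[0,0,0],"rotation":[0,0,0.05],"grip":0.028}]'>/dev/null; python3 -c "
from h import *
tq(6)"
```

```text
t 7.25 Tz 0.0463 +- 0.0076 T [-0.181 -1.113] F [ 5.3 -0.9  3.7] j6 2.1722 eff6 0.0912
t 7.65 Tz 0.0833 +- 0.0073 T [-0.182 -1.113] F [ 5.2 -0.9  4.1] j6 2.2223 eff6 0.1182
```

```bash
python3 -m pendant '[{"delta_pos":[0,0,0],"rotation":[0,0,0.05],"grip":0.028}]'>/dev/null; python3 -c "
from h import *
tq(8)"
```

```text
t 8.15 Tz 0.0966 +- 0.0114 T [-0.203 -1.111] F [ 5.5 -1.2  4.2] j6 2.272 eff6 0.1623
```

```bash
python3 -m pendant '[{"delta_pos":[0,0,0],"rotation":[0,0,0.04],"grip":0.028}]'>/dev/null; python3 - <<'E'
from h import *
p=tq(10); c=p["img"][140:220,130:230,::-1]
cv2.imwrite("pics/s4.png",cv2.resize(np.clip(c*1.5,0,255).astype(np.uint8),None,fx=7,fy=7,interpolation=2))
E
```

```text
t 8.75 Tz 0.1808 +- 0.0143 T [-0.219 -1.121] F [ 5.1 -0.7  4.3] j6 2.3116 eff6 0.1935
```

View pics/s4.png

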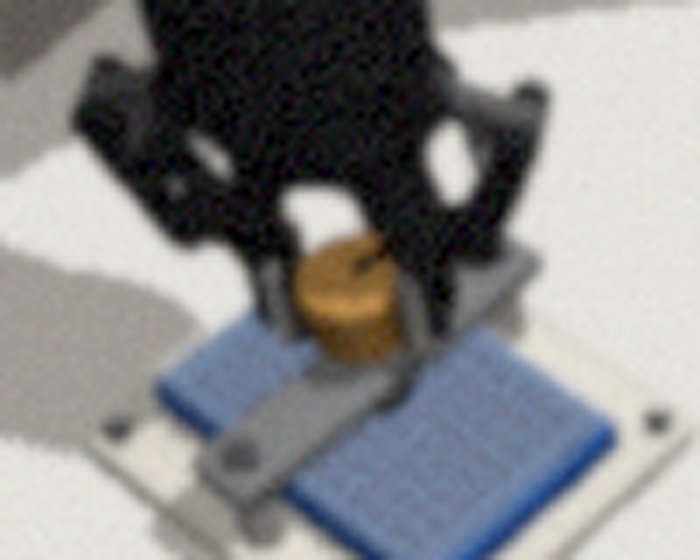

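Torque has risen to about 0.18 N m, at roughly the spring's slope, so the screw is seated. Now I'll release it and go straight up.

```bash
python3 -m pendant '[{"delta_pos":[0,0,0],"rotation":[0,0,0],"grip":0.05},{"delta_pos":[0,0,0],"rotation":[0,0,0],"grip":0.07},{"delta_pos":[0,0,0],"rotation":[0,0,0],"grip":0.07},{"delta_pos":[0,0,0],"rotation":[0,0,0],"grip":0.07},{"delta_pos":[0,0,-0.02],"rotation":[0,0,0],"grip":0.07},{"delta_pos":[0,0,-0.04],"rotation":[0,0,0],"grip":0.07},{"delta_pos":[0,0,-0.05],"rotation":[0,0,0],"grip":0.07},{"delta_pos":[0,0,-0.05],"rotation":[0,0,0],"grip":0.07}]'; python3 -c "
from h import *
todo([.45,-.42,.24])"
```

```text
time_s: 9.55
tcp_pos: [0.6004, -0.1803, 0.237]
tcp_rot: [-3.027, -0.834, 0.004]
force: [0.9, -0.6, 0.5]
gripper_width: 0.0695
t 9.55 tcp [ 0.6004 -0.1803  0.237 ] toolframe delta mm [-252.   128.8   -2.7] 
 z [-2.6e-03  7.0e-04 -1.0e+00] y [ 0.512 -0.859 -0.002] j [-0.292  0.506  0.372  1.44  -0.     2.312] F [ 0.9 -0.6  0.5] T [-0.023 -0.083  0.024] w 0.0695
```

```bash
python3 -m pendant '[{"delta_pos":[-0.02,0,0],"rotation":[0,0,0],"grip":0.07},{"delta_pos":[-0.045,0.003,0],"rotation":[0,0,0],"grip":0.07},{"delta_pos":[-0.045,0.003,0],"rotation":[0,0,0],"grip":0.07},{"delta_pos":[-0.045,0.003,0],"rotation":[0,0,0],"grip":0.07},{"delta_pos":[-0.045,0.003,0],"rotation":[0,0,0],"grip":0.07},{"delta_pos":[-0.045,0.003,0],"rotation":[0,0,0],"grip":0.07},{"delta_pos":[-0.045,0.003,0],"rotation":[0,0,0],"grip":0.07},{"delta_pos":[-0.045,0.003,0],"rotation":[0,0,0],"grip":0.07},{"delta_pos":[-0.045,0.003,0],"rotation":[0,0,0],"grip":0.07},{"delta_pos":[-0.03,0.003,0],"rotation":[0,0,0],"grip":0.07}]'; python3 - <<'E'
from h import *
acc=[]
for i in range(6):
    p=robot.read_camera("top"); acc.append(p["img"].astype(float))
im=np.mean(acc,0); g=im[...,0]
yy,xx=np.mgrid[:384,:512]
def ang(c0,br):
    c=px2w(p,[c0],.09)[0]; r=np.hypot(xx-c0[0],yy-c0[1])
    w=np.clip(np.median(g[r<6])-g-15,0,None)*(r<7.3)
    m=px2w(p,[[(w*xx).sum()/w.sum(),(w*yy).sum()/w.sum()]],.09)[0]
    return np.arctan2(*(m-c)[1::-1]),np.hypot(*(m-c)[:2]),c
a,l,c=ang((342.7,172.6),0); print("mark",a,l,"minus bridge(3.063)",(a-3.0626+np.pi)%(2*np.pi)-np.pi)
for nm,(u,v) in (("b",(342,175)),("o",(172,175))):
    z=np.clip(im[v-32:v+32,u-40:u+40,::-1]*1.8,0,255).astype(np.uint8)
    cv2.imwrite(f"pics/f_{nm}.png",cv2.resize(z,None,fx=9,fy=9,interpolation=2))
E
```

```text
time_s: 10.55
tcp_pos: [0.2604, -0.4145, 0.2362]
tcp_rot: [-3.029, -0.831, 0.001]
force: [0.8, -0.8, 0.4]
gripper_width: 0.0699
mark -3.118806491703199 0.007159448172814343 minus bridge(3.063) 0.10177881547638723
```

View pics/f_b.png

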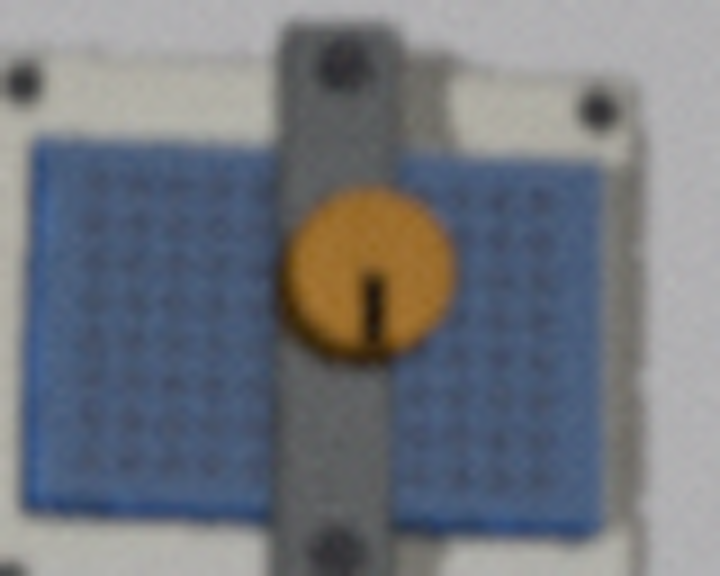

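View pics/f_o.png

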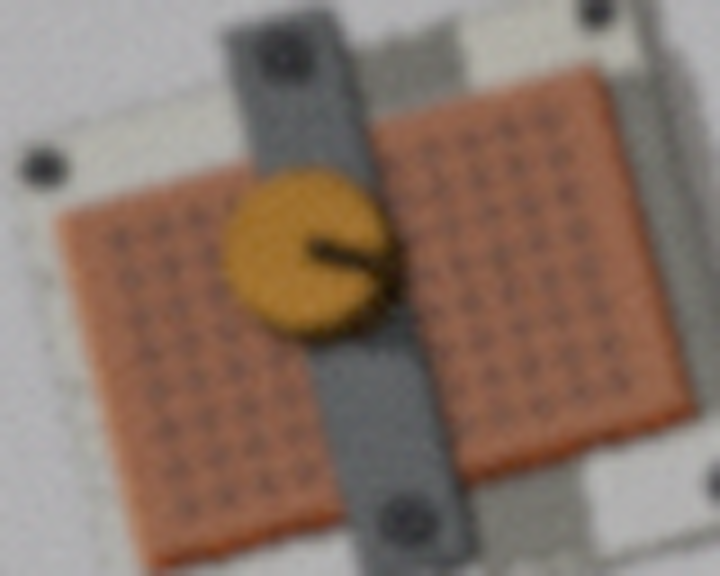

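```bash
python3 - <<'E'
from h import *
im=np.mean([ (p:=robot.read_camera("top"))["img"].astype(float) for _ in range(6)],0)
yy,xx=np.mgrid[:384,:512]; g=im[...,0]; r=np.hypot(xx-342.7,yy-172.6)
for R0 in (6.5,7.,7.5,8):
    w=np.clip(70-g,0,None)*(r<R0)
    ii=np.nonzero(w); W=px2w(p,np.c_[ii[1],ii[0]],.09)[:,:2]; ww=w[ii]
    m=np.average(W,axis=0,weights=ww); C=np.cov(W.T,aweights=ww); e,v=np.linalg.eigh(C); d=v[:,1]*np.sign(-v[0,1])
    print(R0,len(ww),m,"dev from bridge",(np.arctan2(d[1],d[0])-3.0626+np.pi)%(2*np.pi)-np.pi,e)
print(np.round(g[163:183,333:353]).astype(int))
E
```

```text
6.5 20 [ 0.59435532 -0.18099992] dev from bridge -0.01932739946102835 [1.66357344e-06 1.18404575e-05]
7.0 21 [ 0.59412948 -0.18106862] dev from bridge 0.023906121316247475 [1.75653844e-06 1.24115240e-05]
7.5 23 [ 0.59345213 -0.18095742] dev from bridge -0.01079019228932765 [1.68853444e-06 1.55409662e-05]
8 25 [ 0.59318242 -0.18100515] dev from bridge 0.018550881279365772 [1.81235174e-06 1.64297334e-05]
[[43 49 51 52 50 54 54 56 58 59 59 58 51 42 41 39 39 42 40 41]
 [43 48 52 51 52 54 62 68 74 71 73 71 66 58 52 45 40 38 40 40]
 [44 49 48 54 57 65 74 82 81 83 83 83 78 74 70 61 49 44 39 37]
 [42 48 54 61 72 78 82 85 85 86 86 86 86 85 83 77 63 52 45 40]
 [44 47 57 70 81 84 87 87 86 86 84 87 88 87 88 82 77 64 48 42]
 [42 49 64 78 86 88 89 87 88 85 87 87 87 87 87 88 83 74 57 43]
 [39 51 72 83 87 88 88 87 86 85 85 88 89 87 88 86 86 81 64 46]
 [40 58 78 88 88 87 87 88 86 87 88 88 88 88 89 89 86 83 72 55]
 [40 60 80 89 88 86 89 88 86 84 86 86 88 88 87 89 86 85 78 56]
 [40 62 83 88 88 87 86 87 83 78 76 82 86 89 87 88 88 85 78 60]
 [38 62 82 87 89 87 86 87 79 63 55 63 80 88 88 87 88 87 79 59]
 [39 60 80 88 88 88 90 88 77 51 32 53 79 88 89 87 88 86 79 56]
 [33 52 76 86 90 88 88 89 78 46 21 47 77 87 88 88 88 85 76 57]
 [33 46 66 83 90 88 89 89 77 49 25 44 78 87 88 89 86 84 68 51]
 [31 38 56 75 86 88 90 90 78 50 23 48 77 88 90 87 86 79 57 45]
 [34 37 42 63 79 84 89 89 78 50 22 46 78 90 89 88 81 70 50 40]
 [38 34 37 49 62 76 83 86 78 48 25 46 76 87 84 79 68 57 46 40]
 [40 39 38 36 47 59 68 75 68 47 30 44 71 77 71 59 49 43 41 39]
 [43 45 41 34 36 42 52 54 52 42 37 39 56 57 51 44 37 37 40 39]
 [46 49 45 42 36 33 37 40 35 32 32 33 36 41 40 35 39 42 39 38]]
```

The line's own direction agrees with the bridge to about 0.02 rad, and the torque rise showed the seat. I'll hand in the job.

```bash
python3 -c "
from plant import robot
print(robot.get_state()['time_s'],robot.finish_job())"
```

```text
the job is handed in; nothing more can be done
11.15 None
```

I turned the screw over the blue plate clockwise until it seated, let go and backed the arm clear, then handed the job in at 11.15 s. The orange screw was never approached; in the last picture its line still points across its bridge, but I did not measure its angle before and after.

- **Turn:** I gripped the head once at 25 N (33.3 mm opening) and turned the wrist about 1.0 rad. The torque was about 0.03–0.05 N m while it turned easily.
- **Stop:** The averaged torque then climbed to about 0.18 N m, and I stopped there. The wind-up was about 0.15 rad, below the 0.35 limit.
- **Line direction after release:** In the top camera, the direction of the black line agrees with the bridge to about 0.02 rad and points to the robot side.
- **Check that disagreed:** A rougher estimate, from the assumed head centre to the middle of the line, gave 0.10 rad short of the bridge. I put this down to error in the assumed head centre. It also explains why that method predicted 1.02 rad to the seat before the turn, when the head turned about 0.9 rad.

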